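Step up the work lamp and hold it level over the desk

ROBOT

A 7-joint arm with a two-finger parallel gripper is mounted at the origin on a cart in front of the work surface, level with it; the furniture and walls round the work are solid. World frame = base frame: x ahead of the robot, y to its left, z up, the work surface at z = 0. Lengths are in m, angles in degrees, forces in N, time in s.
With the tool pointing down it reaches from about 0.425 to 0.95 m from the base axis. Payload 4.7 kg.
Tool frame: the origin (TCP) lies midway between the tips of the shut fingers; the grasp point (between the pads) lies robot.hold_point_z behind it (robot.hold_point_z is the distance from the TCP to the grasp point, in m); z points along the fingers, y is the line along which they close (so a half turn about z gives the same grasp; the last joint's range is limited). The gripper opens to 85 mm and grips with 20 to 120 N. Pads are 22 mm wide; open, the fingers measure 114 mm over their backs; the gripper's body (76 mm by 85 mm) begins 54 mm behind the grasp point. The pads swing forward as they close: fully open they stand 13 mm farther back than shut.
Start: joints at [-72.416, 26.849, -2.785, 87.806, 1.381, 65.374, -4.715], TCP at [0.222, 0.637, 0.198] pointing down, gripper open.
Joint ranges: [-148.3, 148.3], [-19.14, 114.17], [-79.39, 73.82], [5.75, 140.21], [-59.74, 239.74], [12.07, 113.84], [-152.46, 152.46]. Speed limits (degrees/s): [147.25, 147.25, 180, 180, 180, 180, 180].

INTERFACE

Orientations are given as [roll, pitch, yaw] about the fixed x, y, z axes, in that order (R = Rz(yaw) Ry(pitch) Rx(roll)).
In Python, from workcell import status, optics, robot, finder gives the robot as it stands.
- The arm moves only by the shell command python3 -m jog 'ROWS' [FORCE]. ROWS is JSON, a list of rows, each a list of 3 entries, a list of its own where there are three numbers: the shift along the tool's x, y, z in cm, then the turn, a rotation vector about the tool's x, y, z in rad, then the opening, from -1 (shut) to 1 (fully open). A call has 1 to 12 rows; each row shifts and turns the commanded pose from where the row before left it, along the tool's axes as they then stand; what a row does not reach is not made up. A row lasts 1/8 s, in which the tool goes at most 62.5 mm and 10.7 degrees, less where a joint would pass 70% of its speed; a pose out of reach is approached as far as the arm can. A call is refused whole if a number of a shift passes 6.25 or a number of a turn 0.188, either way. A call with a gripper value outside its range is refused whole. The fingers move at their own pace and stop on an object; FORCE is the grip in N (left out, the last holds). Time passes only in rows, so rows that do not move let the fingers close. It gives the time, the measured TCP pose, the force, the opening and the grip force at its end, in the units of the state.
- status.get_state(): the state, without advancing time (a new reading comes with each control period).
- optics.capture(name): name is "scene" or "side" or "wrist"; returns a dict with "image" (400x640x3 uint8, red, green, blue), "fx", "fy", "cx", "cy" (pixels), "k1" (the pictures are not rectified: a ray, as slopes to the right and down, at radius r is drawn at 1 + k1 r^2 times it, then the intrinsics apply), "view" (4x4, takes a point from world to camera coordinates); the wrist camera has in their place "T_tool_cam" (4x4, takes a point from camera to tool coordinates, whose origin is the TCP and whose axes are the flange's). Camera axes: x right, y down, z forward; pixel columns grow to the right and rows downward; lengths in m; the calibration is good to about 2 mm. A picture is of the moment at which its call begins: read the wrist's pose just before it. There is no depth.
- robot.job_done(): hands the job in; it is judged then, once.
Trained networks look in a picture, given as the dict that the camera call returned (one of the last four; its "shot" number tells which), for a name from the list of things; names that differ only in an ending like _2 or _b are one class to them, and where a whole thing is asked for, a point or a joint stands for the part that bears it (a point fixed in the world has none). Each returns a list of dicts, best first, with "score" (0 to 1); they miss things now and then, are a little off and sometimes report something else, mostly with a low value. They report only what shows in the picture. A call takes as long as a camera call.
- finder.outline_of(picture, query): "pixels" (400x640 bool, what is visible of it) and "box" ([left, top, width, height] in pixels, round what is visible of it).
The state is a dict: "t": time; "joint_pos": joint angles; "joint_velocities": joint speeds; "effort": joint torques, N m; "position": TCP position; "ee_rot": TCP orientation; "contact_force": force on the tool from outside, world axes, zero at the start; "torque": the same for the moment, N m; "finger_gap": finger opening in m; "finger_force": force on a finger pad.
Only numpy, scipy, OpenCV 4.12 (cv2) and the standard library are available. Lean on these libraries where they do the work, as an engineer would, in place of code of your own. Each camera call takes 0.05 s, during which the arm holds its last target. There are 200 camera calls.

TASK

Step the work lamp up to full light by pressing the three round keys on its control box one at a time, smallest first, then the middle one, then the largest, each right down and let up again. Then draw the bar lamp out of its sloping holster, turn it level with its light strip facing straight down, and hold it still about 20 cm or more above the desk, clear of everything; finish while still holding it in the gripper. Leave the other things on the desk where they lie.

Things in the scene. Friction and masses are not known exactly. Their poses are not given: they have to be found in the camera images.
- lamp: Loose bar lamp, 200 x 28 x 22, 0.13 to 0.21 kg. Origin at its middle, centre of mass within 15 mm of it; +x along the bar to the bright metal head, white light strip on the -z face, y across the width; dark ribbed handle at -x. It starts head down in the holster, handle up to the robot, 40 degrees from level, strip below. Grip across y, from above, 20 mm tailward of the origin.
- lamp_head (a point): Middle of the lamp's head end face, 100 mm from its origin along +x.
- dock: Fixed holster: dark sleeve at 40 degrees from level on a grey base 135 x 70 x 8. Origin under the base, z up; mouth towards -x and up. The sleeve (41 x 39 outside, walls 4, play 2.5 each side, 5 above) encloses the lamp's first 70 mm; a rest 16 wide runs under the next 40. No latch: draw the lamp straight out along its length, 70 mm until clear. Top about 90 above the desk.
- dock_seat (a point): Centre of the sleeve's floor, where the lamp's head end face rests when fully home; at [60, 0, 24] mm in the dock's frame.
- keypad: Fixed grey control box of the lamp, 80 x 176 x 18, origin at the centre of its underside, z up; three round white spring keys stand in a row along its y axis, 54 apart, in any order of size.
- key_small_top (a point): Centre of the top face of the small round key, 18 mm in diameter, its top 28 above the desk (10 above the box) when up. It is pressed straight down.
- key_small (a joint): Travel of the small key in m: 0 up, 0.005 fully down; springs back by itself. It takes about 1 N to start and 3.5 N to hold fully down; it counts as pressed beyond 0.0035 and as up below 0.002.
- key_middle_top (a point): Centre of the top face of the middle round key, 28 mm in diameter, its top 28 above the desk (10 above the box) when up. It is pressed straight down.
- key_middle (a joint): Travel of the middle key in m: 0 up, 0.005 fully down; springs back by itself. It takes about 1 N to start and 3.5 N to hold fully down; it counts as pressed beyond 0.0035 and as up below 0.002.
- key_large_top (a point): Centre of the top face of the large round key, 42 mm in diameter, its top 28 above the desk (10 above the box) when up. It is pressed straight down.
- key_large (a joint): Travel of the large key in m: 0 up, 0.005 fully down; springs back by itself. It takes about 1 N to start and 3.5 N to hold fully down; it counts as pressed beyond 0.0035 and as up below 0.002.
- marker: Marker pen 135 long, 17 thick, loose bystander lying on the desk; origin at the centre of its underside, z up. Leave alone.
- glue_tube: Glue tube 42 x 146 x 28, loose bystander lying on the desk; origin at the centre of its underside, z up. Leave alone.
- hex_key: Hex key 30 x 88 x 5, loose bystander lying on the desk; origin at the centre of its underside, z up. Leave alone.
- wax_tin: Round tin 63 in diameter, 34 high, loose bystander lying on the desk; origin at the centre of its underside, z up. Leave alone.
- carton: Small carton 50 x 75 x 22, loose bystander lying on the desk; origin at the centre of its underside, z up. Leave alone.

How it is judged:
By the outcome, as a careful person would: the job done as asked, in the order asked, and still so for the second after the job is handed in, while the arm keeps its last pose, push and grip.
It also fails if it takes over 61 s, if anything falls off the work surface, if the arm or the gripper's body presses on something with over 40 N, if the wrist force passes 120 N, or if a joint passes its speed limit or range.

## Working session

There is one attempt and no reset: what is moved stays moved. The work goes in short steps, Python scripts to look and compute and a shell command to move; the robot and the scene stay as the last step left them, time stands still between calls to the robot, and variables do not carry over. Pictures are saved under pics/ and viewed, at most 10 in all, crops included, and the job is handed in when it is done.

```bash
ls; mkdir -p pics; cat > h.py <<'E'
import numpy as np, cv2
from scipy.spatial.transform import Rotation as R
from workcell import status, optics, robot, finder
def cam(p,st=None):
    """return origin, Rwc (cam->world)"""
    if 'view' in p:
        V=np.array(p['view']); return -V[:3,:3].T@V[:3,3], V[:3,:3].T
    T=np.eye(4); T[:3,:3]=R.from_euler('xyz',st['ee_rot'],degrees=True).as_matrix(); T[:3,3]=st['position']
    M=T@np.array(p['T_tool_cam']); return M[:3,3],M[:3,:3]
def ray(p,uv,st=None):
    o,Rw=cam(p,st); K=np.array([[p['fx'],0,p['cx']],[0,p['fy'],p['cy']],[0,0,1.]])
    q=cv2.undistortPoints(np.array([[uv]],float),K,np.array([p['k1'],0,0,0.]))[0,0]
    d=Rw@np.array([q[0],q[1],1]); return o,d/np.linalg.norm(d)
def onz(p,uv,z,st=None):
    o,d=ray(p,uv,st); return o+d*(z-o[2])/d[2]
def tri(rays):
    A=np.zeros((3,3));b=np.zeros(3)
    for o,d in rays:
        P=np.eye(3)-np.outer(d,d);A+=P;b+=P@o
    x=np.linalg.solve(A,b); return x,[float(np.linalg.norm((np.eye(3)-np.outer(d,d))@(x-o))) for o,d in rays]
def proj(p,X,st=None):
    o,Rw=cam(p,st); c=Rw.T@(np.array(X)-o); x,y=c[0]/c[2],c[1]/c[2]; f=1+p['k1']*(x*x+y*y)
    return np.array([p['fx']*x*f+p['cx'],p['fy']*y*f+p['cy']])
def save(p,n): cv2.imwrite('pics/'+n,p['image'][:,:,::-1])
E
python3 - <<'E'
from h import *
print(robot.hold_point_z); s=status.get_state(); print(s)
P={}
for n in ['scene','side']:
    p=optics.capture(n); P[n]=p; save(p,n+'0.png'); print(n,p['fx'],p['k1'],cam(p)[0],cam(p)[1][:,2])
    for q in ['lamp','lamp_head','dock','keypad','key_small_top','key_middle_top','key_large_top','marker','glue_tube','hex_key','wax_tin','carton']:
        for r in finder.outline_of(p,q)[:2]:
            m=r['pixels']; v,u=np.nonzero(m); c=(u.mean(),v.mean())
            print(n,q,round(r['score'],2),r['box'],np.round(c,1),onz(p,c,0.028 if 'key_' in q else 0.02).round(3))
im=np.vstack([P['scene']['image'],P['side']['image']])
E
```

```text
pics
0.0187
{'t': 0.0, 'joint_pos': array([-72.41649405,  26.89685443,  -2.78474062,  87.87360335,
         1.37974881,  65.37489482,  -4.7154473 ]), 'joint_velocities': array([-0.07278656,  0.02168255,  0.02827056,  0.02254226, -0.00677449,
        0.05018517, -0.02791266]), 'effort': array([ 2.11878769e-04, -5.10298562e+01, -4.67849511e-02, -2.37715298e+01,
        1.06325874e-02,  7.57517642e-03,  2.56224797e-05]), 'position': array([0.22219114, 0.63669527, 0.1967677 ]), 'ee_rot': array([-1.79888193e+02,  2.94008819e-03,  1.60762399e+02]), 'contact_force': array([-0.29700273, -0.50110138, -1.16142978]), 'torque': array([-0.05843094,  0.01350752, -0.05014789]), 'finger_force': 0.0, 'finger_gap': 0.08555578932092865}
scene 373.32255023923176 -0.034644136385007296 [ 0.0230514  -0.73052088  0.54512883] [ 0.59830942  0.64454045 -0.47601833]
scene lamp 0.66 [274.4, 174.9, 32.7, 25.2] [290.5 185.4] [0.662 0.102 0.02 ]
scene lamp 0.37 [377.7, 271.8, 13.5, 10.7] [384.7 276.2] [ 0.547 -0.369  0.02 ]
scene lamp_head 0.72 [275.2, 175.6, 32.2, 22.7] [290.8 185.8] [0.661 0.099 0.02 ]
scene lamp
[... 1468 characters left out ...]
99.2 289.3] [ 0.554 -0.345  0.02 ]
side key_small_top 0.51 [297.5, 271.6, 9.2, 8.9] [301.2 277.8] [ 0.56  -0.323  0.028]
side key_middle_top 0.5 [288.6, 289.3, 14.0, 15.4] [294.  297.3] [ 0.542 -0.374  0.028]
side key_large_top 0.58 [298.2, 253.2, 20.7, 13.8] [306.7 260.4] [ 0.576 -0.272  0.028]
side marker 0.7 [267.1, 230.0, 59.1, 10.2] [296.6 235.4] [ 0.565 -0.172  0.02 ]
side hex_key 0.52 [217.3, 236.8, 40.5, 13.8] [237.1 242.7] [ 0.435 -0.183  0.02 ]
side wax_tin 0.82 [227.7, 174.1, 24.1, 22.4] [239.7 184.1] [0.434 0.087 0.02 ]
side wax_tin 0.67 [297.2, 255.8, 18.2, 10.8] [306.6 260.2] [ 0.577 -0.262  0.02 ]
side carton 0.56 [220.0, 248.5, 40.9, 30.9] [240.5 264.1] [ 0.444 -0.257  0.02 ]
```

```bash
python3 - <<'E'
import cv2,numpy as np
a=cv2.imread('pics/scene0.png')[160:310,200:440]; b=cv2.imread('pics/side0.png')[140:330,200:400]
a=cv2.resize(a,None,fx=3.3,fy=3.3,interpolation=2);cv2.imwrite('pics/a.png',a)
b=cv2.resize(b,None,fx=3.1,fy=3.1,interpolation=2);cv2.imwrite('pics/b.png',b)
E
```

```text
(no output)
```

View pics/a.png

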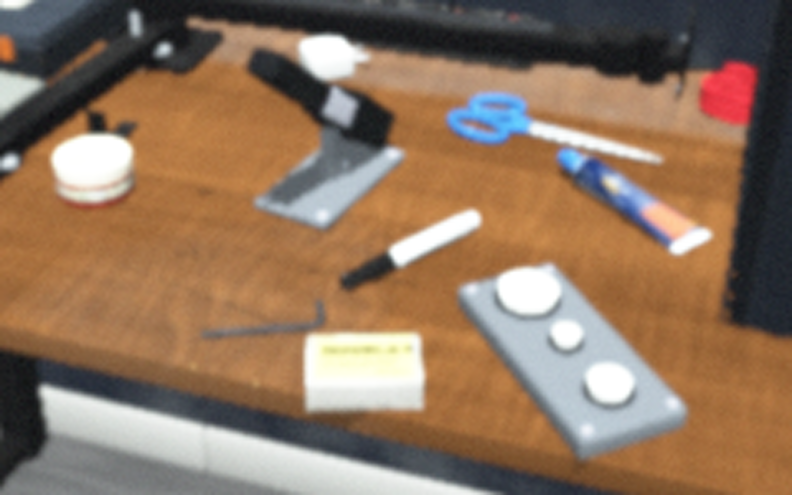

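View pics/b.png

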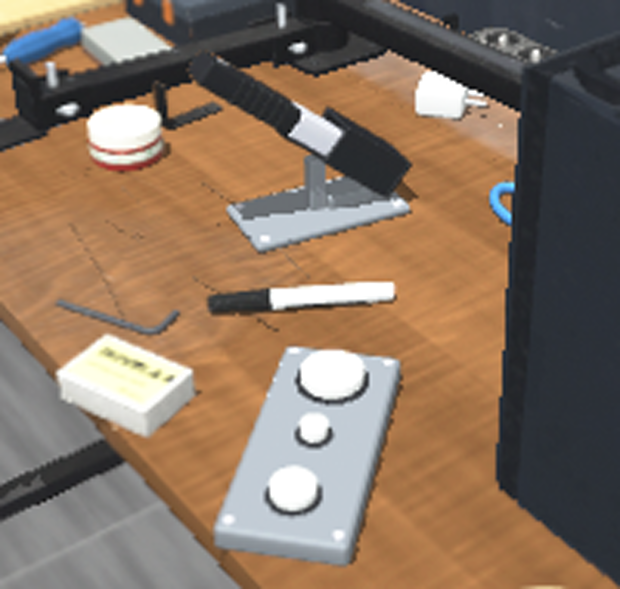

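```bash
python3 - <<'E'
from h import *
a=optics.capture('scene'); b=optics.capture('side')
A=lambda x,y:(200+x/3.3,160+y/3.3); B=lambda x,y:(200+x/3.1,140+y/3.1)
def t(n,p,q):
    x,e=tri([ray(a,A(*p)),ray(b,B(*q))]); print(n,x.round(4),np.round(e,4))
t('large',(528,290),(332,374));t('small',(566,334),(313,429));t('middle',(610,383),(293,488))
t('tail',(262,62),(205,68))
t('head-handle border upper',(330,88),(304,108))
t('strip patch',(341,108),(315,131))
t('sleeve low right corner',(388,145),(392,193))
t('sleeve top right',(390,115),(410,160))
t('base front-left',(257,204),(230,208));t('base near left',(322,227),(260,250));t('base right',(403,153),(408,210))
t('bolt',(160,50),(298,48));t('boxcorner',(735,320),(500,490))
t('pad corners',(462,292),(288,348));t('pad',(582,452),(218,543));t('pad',(686,408),(352,560))
t('cart',(363,337),(130,350));t('pen c',(410,250),(300,298));t('tin',(93,150),(125,118))
# gantry lines
for n,c in (('scene',a),('side',b)):
    im=c['image']; im=cv2.resize(im,(800,500)) if n=='scene' else None
    if im is not None: cv2.imwrite('pics/full.png',im[:,:,::-1])
E
```

```text
large [ 0.5771 -0.27    0.0254] [0. 0.]
small [ 0.5597 -0.3208  0.0249] [0.0002 0.0002]
middle [ 0.5427 -0.3724  0.0256] [0.0006 0.0006]
tail [ 0.5091 -0.0538  0.1469] [0.0003 0.0003]
head-handle border upper [ 0.5818 -0.0436  0.1006] [0.0026 0.0026]
strip patch [ 0.5894 -0.048   0.0821] [0.003 0.003]
sleeve low right corner [ 0.652  -0.0368  0.0174] [0.0009 0.0009]
sleeve top right [ 0.6691 -0.0198  0.0357] [0.0022 0.0022]
base front-left [ 0.5212 -0.0215  0.0039] [0.0015 0.0015]
base near left [ 0.5417 -0.081   0.001 ] [0.0006 0.0006]
base right [ 0.6644 -0.0433  0.0059] [0.0006 0.0006]
bolt [0.6014 0.2471 0.0222] [0.0002 0.0002]
boxcorner [ 0.6618 -0.387   0.0234] [0. 0.]
pad corners [ 0.5514 -0.2292  0.0157] [0.0019 0.0019]
pad [ 0.4977 -0.3898  0.0058] [0.0002 0.0002]
pad [ 0.5723 -0.414   0.0107] [0.0026 0.0026]
cart [ 0.4476 -0.24    0.0339] [0.0008 0.0008]
pen c [ 0.566  -0.1586  0.0078] [0.0004 0.0004]
tin [0.4369 0.0893 0.0369] [0.0001 0.0001]
```

View pics/full.png

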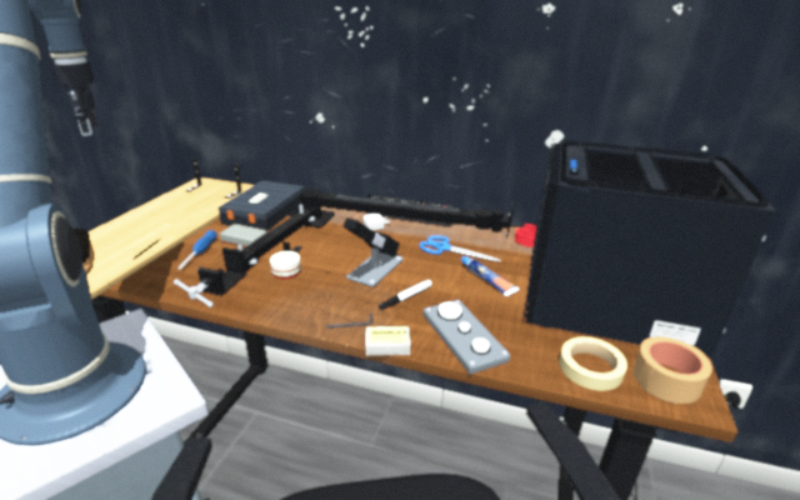

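```bash
python3 -m jog '[[[0,0,-1],[0,0,0.18],-1],[[0,0,-1],[0,0,0.18],-1],[[0,0,-1],[0,0,0.18],-1],[[0,0,-1],[0,0,0.18],-1],[[0,0,-1],[0,0,0.18],-1],[[0,0,-1],[0,0,0.18],-1],[[0,0,-1],[0,0,0.18],-1],[[0,0,-1],[0,0,0.18],-1],[[0,0,-1],[0,0,0.18],-1],[[0,0,-1],[0,0,0.18],-1],[[0,0,0],[0,0,0.18],-1],[[0,0,0],[0,0,0.18],-1]]'
python3 - <<'E'
from h import *
print(np.round(optics.capture('wrist')['T_tool_cam'],3)); s=status.get_state(); print(s['position'],s['ee_rot'],s['joint_pos'])
E
```

```text
t: 2.9
position: [0.2223, 0.6374, 0.298]
ee_rot: [-180.0, -0.0, 36.7]
contact_force: [-0.2, 0.4, -0.3]
finger_gap: 0.0001
finger_force: 0.0
[[-0.001 -0.963 -0.268  0.068]
 [ 1.    -0.001  0.    -0.001]
 [-0.    -0.268  0.963 -0.175]
 [ 0.     0.     0.     1.   ]]
[0.22221998 0.6373853  0.297841  ] [-1.79999955e+02 -6.33173263e-03  3.64738905e+01] [ -90.15155273   24.17985598   23.37421334   81.21646514   -9.61446677
   76.56351717 -119.90586299]
```

```bash
python3 -m jog '[[[0,0,0],[0,0,-0.187],-1],[[0,0,0],[0,0,-0.187],-1],[[0,0,0],[0,0,-0.187],-1],[[0,0,0],[0,0,-0.187],-1],[[0,0,0],[0,0,-0.187],-1],[[-4.8,4,0],[0,0,0],-1],[[-4.8,4,0],[0,0,0],-1],[[-4.8,4,0],[0,0,0],-1],[[-4.8,4,0],[0,0,0],-1],[[-4.8,4,0],[0,0,0],-1],[[-4.8,4,0],[0,0,0],-1],[[-4.8,4,0],[0,0,0],-1]]'
python3 -m jog '[[[-5.5,0.6,0],[0,0,0],-1],[[-5.5,0.6,0],[0,0,0],-1],[[-5.5,0.6,0],[0,0,0],-1],[[-5.5,0.6,0],[0,0,0],-1],[[-5.5,0.6,0],[0,0,0],-1],[[-5.5,0.6,0],[0,0,0],-1],[[-5,0.6,0],[0,0,0],-1],[[-5,0.6,0],[0,0,0],-1],[[-5,0.6,0],[0,0,0],-1],[[-5,0.6,0],[0,0,0],-1],[[0,0,0],[0,0,0],-1]]'
python3 - <<'E'
from h import *
s=status.get_state(); p=optics.capture('wrist'); save(p,'w1.png'); print(s['position'],s['ee_rot'],s['joint_pos'])
for q in ['key_small_top','key_middle_top','key_large_top','keypad']:
    for r in finder.outline_of(p,q)[:2]:
        v,u=np.nonzero(r['pixels']); c=(u.mean(),v.mean()); print(q,round(r['score'],2),r['box'],np.round(c,1),onz(p,c,0.028,s).round(4))
E
```

```text
t: 4.45
position: [0.5068, 0.3026, 0.2981]
ee_rot: [180.0, -0.0, 90.7]
contact_force: [0.4, 0.2, -0.9]
finger_gap: -0.0003
finger_force: 0.0
t: 5.82
position: [0.5697, -0.2306, 0.2979]
ee_rot: [-180.0, 0.2, 90.2]
contact_force: [-0.2, -0.2, -0.2]
finger_gap: -0.0003
finger_force: 0.0
[ 0.56967285 -0.23057022  0.29785422] [-1.79967530e+02  1.66983769e-01  9.02380694e+01] [-10.87072307  19.60026119  39.09005218  90.54022444 -12.52043152
  74.3251012   30.21831134]
key_small_top 0.61 [304.1, 219.7, 10.3, 10.2] [308.1 221.6] [ 0.5599 -0.3162  0.028 ]
key_middle_top 0.6 [290.8, 247.2, 7.2, 6.4] [293.7 249.7] [ 0.5394 -0.3584  0.028 ]
key_middle_top 0.59 [276.8, 0.0, 118.3, 42.7] [325.8  14.5] [ 0.5816 -0.0551  0.028 ]
key_large_top 0.64 [303.8, 171.5, 32.0, 32.9] [320.8 186.2] [ 0.5772 -0.2656  0.028 ]
keypad 0.88 [264.8, 151.8, 90.3, 117.7] [308.4 208.3] [ 0.5604 -0.2968  0.028 ]
```

View pics/w1.png

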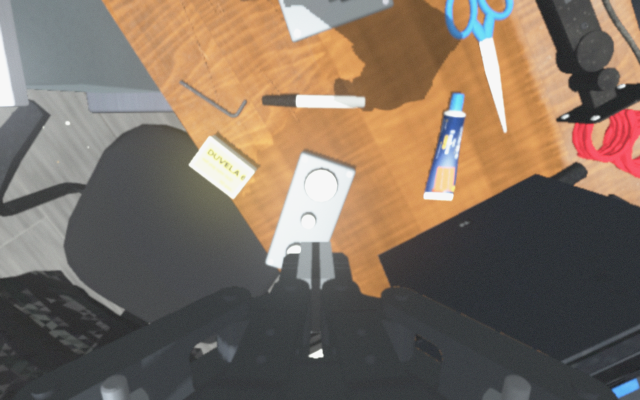

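```bash
python3 -m jog '[[[-4.4,-0.5,0],[0,0,0],-1],[[-4.4,-0.5,0],[0,0,0],-1],[[0,0,5],[0,0,0],-1],[[0,0,5],[0,0,0],-1],[[0,0,5],[0,0,0],-1],[[0,0,5],[0,0,0],-1],[[0,0,4],[0,0,0],-1],[[0,0,0],[0,0,0],-1],[[0,0,0],[0,0,0],-1]]'
python3 - <<'E'
from h import *
s=status.get_state(); p=optics.capture('wrist'); save(p,'w2.png'); print(s['position'],s['ee_rot'],s['contact_force'])
print(proj(p,s['position'],s))
E
```

```text
t: 7.2
position: [0.5633, -0.3134, 0.0595]
ee_rot: [179.9, 0.1, 90.7]
contact_force: [-0.5, 0.1, 0.5]
finger_gap: -0.0
finger_force: 0.0
[ 0.56334009 -0.31340155  0.0595047 ] [1.79860952e+02 6.56528603e-02 9.06521981e+01] [-0.48209209  0.06209648  0.5347438 ]
[314.99655128 235.73797788]
```

View pics/w2.png

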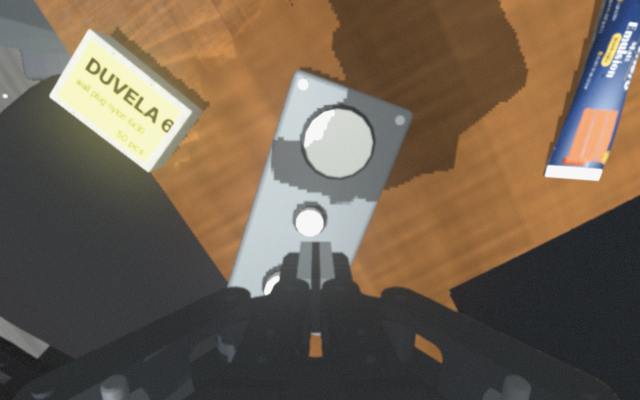

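```bash
python3 - <<'E'
from h import *
s=status.get_state(); p=optics.capture('wrist'); print(s['position'])
g=cv2.cvtColor(p['image'],cv2.COLOR_RGB2GRAY)
print(onz(p,(310,221.5),.028,s),onz(p,(339,143),.028,s))
s1=dict(position=np.array([0.56967285,-0.23057022,0.29785422]),ee_rot=[-179.9675,0.167,90.238])
for a,b in (((308,220.5),(310,221.5)),((321,185.5),(339,143))):
    print(tri([ray(p,a,s1),ray(p,b,s)]))
E
```

```text
[ 0.56359754 -0.31377815  0.06005883]
[ 0.56047983 -0.31656272  0.028     ] [ 0.57777906 -0.26605332  0.028     ]
(array([ 0.56125071, -0.29184513,  0.09667472]), [0.0009268971244644379, 0.0009268971244644457])
(array([ 0.57801515, -0.26673156,  0.01974053]), [0.0004081411787047304, 0.00040814117870468646])
```

```bash
python3 -m jog '[[[-0.4,-0.3,0],[0,0,0],-1],[[0,0,1],[0,0,0],-1],[[0,0,1],[0,0,0],-1],[[0,0,0.8],[0,0,0],-1],[[0,0,0.4],[0,0,0],-1],[[0,0,0],[0,0,0],-1],[[0,0,0],[0,0,0],-1]]'
```

```text
t: 8.18
position: [0.5591, -0.3175, 0.0259]
ee_rot: [180.0, 0.0, 90.6]
contact_force: [0.7, 0.3, 0.6]
finger_gap: -0.0
finger_force: 0.0
```

```bash
python3 -m jog '[[[0,0,0.2],[0,0,0],-1],[[0,0,0],[0,0,0],-1]]'; python3 -m jog '[[[0,0,0.2],[0,0,0],-1],[[0,0,0],[0,0,0],-1]]'; python3 -m jog '[[[0,0,0.15],[0,0,0],-1],[[0,0,0],[0,0,0],-1]]'
```

```text
t: 8.43
position: [0.559, -0.3173, 0.0237]
ee_rot: [180.0, -0.0, 90.6]
contact_force: [0.8, 0.6, 0.3]
finger_gap: 0.0001
finger_force: 0.0
t: 8.68
position: [0.5589, -0.3172, 0.0216]
ee_rot: [-180.0, -0.0, 90.6]
contact_force: [0.9, 0.1, -0.1]
finger_gap: 0.0
finger_force: 0.0
t: 8.93
position: [0.5588, -0.3173, 0.0201]
ee_rot: [-180.0, -0.0, 90.6]
contact_force: [-0.0, 0.1, -0.5]
finger_gap: 0.0002
finger_force: 0.0
```

```bash
python3 - <<'E'
from h import *
p=optics.capture('wrist');q=optics.capture('side');r=optics.capture('scene')
a=p['image'][120:320,200:440]; b=q['image'][220:320,240:360]; c=r['image'][210:310,310:430]
im=np.hstack([cv2.resize(x,(w,330),interpolation=2) for x,w in ((a,396),(b,396))])
cv2.imwrite('pics/c.png',np.vstack([cv2.resize(im,(800,330)),cv2.resize(np.hstack([c,b]),(800,270))])[:,:,::-1])
E
```

```text
(no output)
```

View pics/c.png

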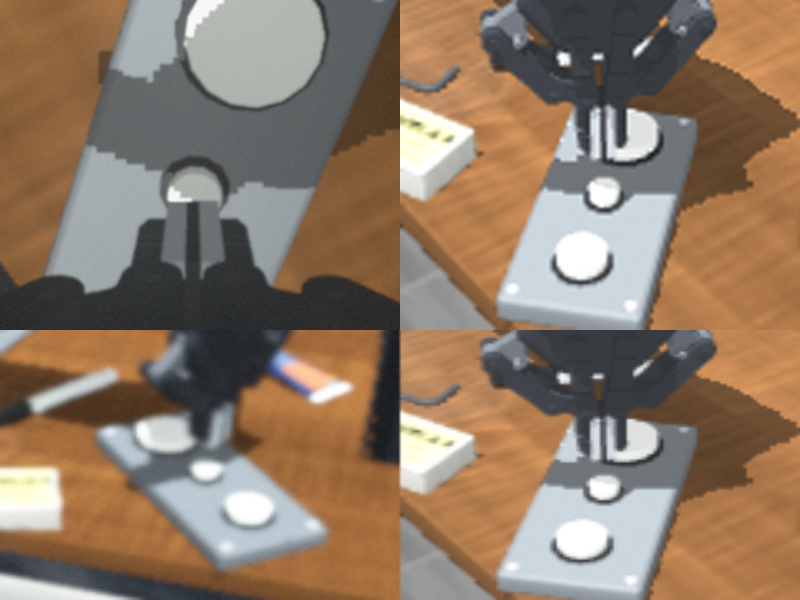

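```bash
python3 - <<'E'
from h import *
p=optics.capture('side');q=optics.capture('scene'); w=optics.capture('wrist'); s=status.get_state()
print(s['position'],s['ee_rot'])
print(tri([ray(p,(301,267)),ray(q,(373,248.9))]))
print(proj(p,s['position']),proj(q,s['position']),proj(w,s['position'],s))
for n,c,b in (('d1',p,(260,200,100,100)),('d2',q,(330,180,100,100)),('d3',w,(270,190,100,100))):
    x,y,a,d=b; 
    im=cv2.resize(c['image'][y:y+d,x:x+a],(266,266),interpolation=0)
    globals()[n]=im
cv2.imwrite('pics/d.png',np.hstack([d1,d2,d3])[:,:,::-1])
E
```

```text
[ 0.55897392 -0.31734967  0.02030465] [ 1.79997781e+02 -3.55253038e-03  9.05729492e+01]
(array([ 0.56062721, -0.32167329,  0.05610385]), [0.002373949829341542, 0.0023739498293416554])
[300.49708958 278.95555042] [369.98823036 262.31235062] [314.99596657 235.73818867]
```

View pics/d.png

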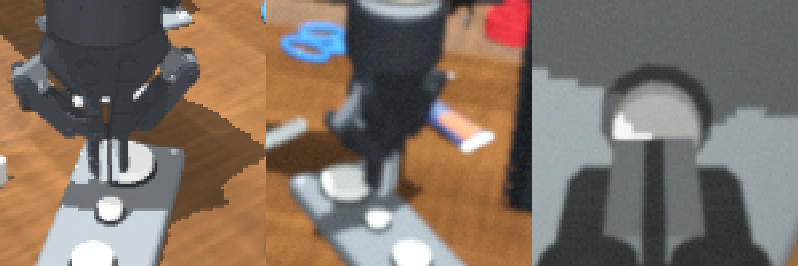

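```bash
python3 - <<'E'
from h import *
p=optics.capture('side');q=optics.capture('scene')
print(tri([ray(p,(301.4,268.4)),ray(q,(373.6,252.2))]))
E
python3 -m jog '[[[0,0,0.5],[0,0,0],-1],[[0,0,0.5],[0,0,0],-1],[[0,0,0],[0,0,0],-1]]'; python3 -m jog '[[[0,0,0.3],[0,0,0],-1],[[0,0,0],[0,0,0],-1]]'; python3 -m jog '[[[0,0,0.2],[0,0,0],-1],[[0,0,0],[0,0,0],-1]]';
```

```text
(array([ 0.56076869, -0.32306312,  0.05077975]), [3.7141266137765724e-05, 3.714126613773899e-05])
t: 9.7
position: [0.5585, -0.317, 0.0095]
ee_rot: [-179.9, -0.0, 90.6]
contact_force: [0.9, -0.3, 1.2]
finger_gap: -0.0005
finger_force: 0.0
t: 9.95
position: [0.5588, -0.3173, 0.007]
ee_rot: [-180.0, -0.0, 90.6]
contact_force: [-0.3, 0.6, 0.2]
finger_gap: 0.0
finger_force: 0.0
t: 10.2
position: [0.5589, -0.3173, 0.0051]
ee_rot: [-180.0, -0.0, 90.6]
contact_force: [-0.3, -0.8, -0.6]
finger_gap: 0.0001
finger_force: 0.0
```

```bash
for i in 1; do python3 -m jog '[[[0,0,0.3],[0,0,0],-1],[[0,0,0.3],[0,0,0],-1],[[0,0,0],[0,0,0],-1]]'; python3 -m jog '[[[0,0,0.2],[0,0,0],-1],[[0,0,0],[0,0,0],-1]]'; python3 -m jog '[[[0,0,0.2],[0,0,0],-1],[[0,0,0],[0,0,0],-1]]';python3 -m jog '[[[0,0,0.1],[0,0,0],-1],[[0,0,0],[0,0,0],-1]]'; done | grep -E "pos|contact"
```

```text
position: [0.5587, -0.3172, -0.0011]
contact_force: [0.3, -0.5, 0.2]
position: [0.5589, -0.3172, -0.0029]
contact_force: [-0.5, -0.6, -1.1]
position: [0.5588, -0.3172, -0.0049]
contact_force: [-0.4, 0.4, 0.3]
position: [0.559, -0.3174, -0.0056]
contact_force: [-0.0, -0.4, 1.7]
```

```bash
for i in 1; do python3 -m jog '[[[0,0,0.2],[0,0,0],-1],[[0,0,0],[0,0,0],-1]]'; python3 -m jog '[[[0,0,0.2],[0,0,0],-1],[[0,0,0],[0,0,0],-1]]';python3 -m jog '[[[0,0,0.15],[0,0,0],-1],[[0,0,0],[0,0,0],-1]]'; done | grep -E "pos|contact"
```

```text
position: [0.5591, -0.3174, -0.0077]
contact_force: [-0.9, -0.3, 1.7]
position: [0.5591, -0.3174, -0.0097]
contact_force: [-0.3, -0.2, 3.5]
position: [0.5591, -0.3174, -0.0105]
contact_force: [-1.8, 2.0, 8.3]
```

```bash
python3 -m jog '[[[0,0,-1],[0,0,0],-1],[[0,0,-1],[0,0,0],-1],[[0,0,0],[0,0,0],-1],[[-2.6,-0.9,0],[0,0,0],-1],[[-2.6,-0.9,0],[0,0,0],-1],[[0,0,0],[0,0,0],-1],[[0,0,0.6],[0,0,0],-1],[[0,0,0.6],[0,0,0],-1],[[0,0,0],[0,0,0],-1]]'; python3 -m jog '[[[0,0,0.2],[0,0,0],-1],[[0,0,0.2],[0,0,0],-1],[[0,0,0.2],[0,0,0],-1],[[0,0,0],[0,0,0],-1]]'|grep -E "pos|contact"
```

```text
t: 13.2
position: [0.5415, -0.3679, -0.0043]
ee_rot: [-179.9, -0.1, 90.7]
contact_force: [-0.3, -0.2, -0.3]
finger_gap: -0.0
finger_force: 0.0
position: [0.5419, -0.3691, -0.0091]
contact_force: [-1.0, 1.2, 2.3]
```

```bash
python3 -m jog '[[[0,0,0.15],[0,0,0],-1],[[0,0,0.05],[0,0,0],-1],[[0,0,0],[0,0,0],-1]]'|grep -E "pos|contact"
```

```text
position: [0.5419, -0.3692, -0.0104]
contact_force: [0.0, 3.1, 7.2]
```

```bash
python3 -m jog '[[[0,0,-1],[0,0,0],-1],[[0,0,-1],[0,0,0],-1],[[0,0,0],[0,0,0],-1],[[3.4,1.2,0],[0,0,0],-1],[[3.4,1.2,0],[0,0,0],-1],[[3.4,1.2,0],[0,0,0],-1],[[0,0,0],[0,0,0],-1],[[0,0,0.7],[0,0,0],-1],[[0,0,0.7],[0,0,0],-1],[[0,0,0],[0,0,0],-1]]'|grep -E "t:|pos|contact"; python3 -m jog '[[[0,0,0.2],[0,0,0],-1],[[0,0,0.2],[0,0,0],-1],[[0,0,0.1],[0,0,0],-1],[[0,0,0],[0,0,0],-1]]'|grep -E "pos|contact"
```

```text
t: 15.32
position: [0.5753, -0.2685, -0.0059]
ee_rot: [-179.9, 0.0, 90.5]
contact_force: [-0.0, -0.8, 1.5]
position: [0.5764, -0.2678, -0.01]
contact_force: [-1.8, -1.4, 2.6]
```

```bash
python3 -m jog '[[[0,0,0.1],[0,0,0],-1],[[0,0,0.05],[0,0,0],-1],[[0,0,0],[0,0,0],-1]]'|grep -E "pos|contact"
```

```text
position: [0.5765, -0.2677, -0.0105]
contact_force: [-3.0, -1.1, 9.7]
```

```bash
python3 -m jog '[[[0,0,-3],[0,0,0],-1],[[0,0,-5],[0,0,0],-1],[[0,0,-5],[0,0,0.183],-1],[[0,0,-5],[0,0,0.183],-1],[[0,0,-5],[0,0,0.183],-1],[[0,0,-5],[0,0,0.183],-1],[[0,0,-5],[0,0,0.183],-1],[[0,0,0],[0,0,0.183],-1],[[0,0,0],[0,0,0.183],-1],[[0,0,0],[0,0,0],0]]'; python3 -m jog '[[[0.15,-5.4,0],[0,0,0],1],[[0.15,-5.4,0],[0,0,0],1],[[0.15,-5.4,0],[0,0,0],1],[[0.15,-5.4,0],[0,0,0],1],[[0,0,0],[0,0,0],1],[[0,0,0],[0,0,0],1]]'
python3 - <<'E'
from h import *
s=status.get_state(); p=optics.capture('wrist'); save(p,'w3.png'); print(s['position'],s['ee_rot'],s['joint_pos'].round(1))
for q in ['lamp','dock']:
    for r in finder.outline_of(p,q)[:1]:
        v,u=np.nonzero(r['pixels']); print(q,r['score'],r['box'],u.mean(),v.mean())
        (c,wh,an)=cv2.minAreaRect(np.c_[u,v].astype(np.float32)); print(c,wh,an)
E
```

```text
t: 17.45
position: [0.5771, -0.2658, 0.3176]
ee_rot: [-179.9, 0.0, 17.4]
contact_force: [0.8, -0.2, 0.1]
finger_gap: 0.0172
finger_force: 0.0
t: 18.2
position: [0.5184, -0.0587, 0.3183]
ee_rot: [-180.0, -0.0, 17.4]
contact_force: [0.2, -1.0, -0.9]
finger_gap: 0.0851
finger_force: 0.0
[ 0.51842379 -0.05870706  0.31833037] [-1.79977536e+02 -2.25383839e-02  1.73582831e+01] [-55.1  12.5  68.7 101.2 -12.1  74.6 -56.2]
lamp 0.67 [297.6, 80.6, 29.3, 111.4] 310.6760319112036 138.57197363857094
(311.5, 137.5) (111.0, 27.0) 90.0
dock 0.67 [283.9, 35.0, 53.0, 111.1] 310.459377372817 83.74841812199443
(310.3245544433594, 91.1583480834961) (112.86034393310547, 52.059814453125) 88.53119659423828
```

View pics/w3.png

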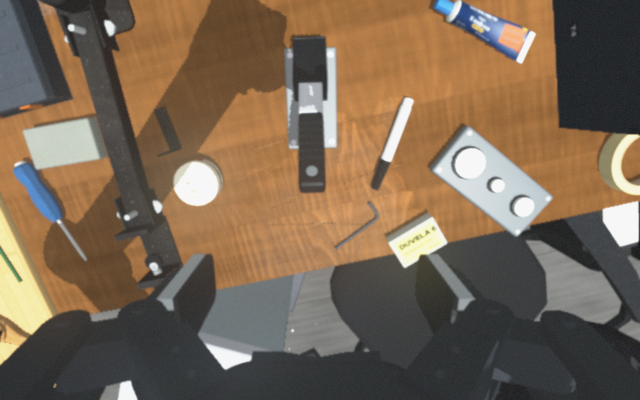

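```bash
python3 - <<'E'
from h import *
s=status.get_state(); p=optics.capture('wrist'); a=optics.capture('scene'); b=optics.capture('side')
C=[onz(p,c,.008,s) for c in ((285.5,48),(291,148),(336.5,147),(335,48))]
for c in C: print(c.round(4))
n=np.linalg.norm; print([round(n(C[i]-C[(i+1)%4]),4) for i in range(4)])
for i,j in ((1,0),(2,3)): d=C[j]-C[i]; print(np.degrees(np.arctan2(d[1],d[0])))
for n,q in (('small',(496,185)),('large',(469.5,163)),('mid',(523,206.5))): print(n,onz(p,q,.028,s))
print('cart',onz(p,(418,238),.022,s),'tin',onz(p,(197,182),.034,s))
# lamp width/handle top edges
A=lambda x,y:(200+x/3.3,160+y/3.3); B=lambda x,y:(200+x/3.1,140+y/3.1)
print('tail',tri([ray(p,(312,189),s),ray(a,A(258,66)),ray(b,B(200,70))]))
print('patch end handle side',tri([ray(p,(310.5,112),s),ray(a,A(330,105)),ray(b,B(300,122))]))
print('patch sleeve side',tri([ray(p,(310.5,83),s),ray(a,A(350,112)),ray(b,B(330,132))]))
E
```

```text
[0.6452 0.0198 0.008 ]
[ 0.5196 -0.0238  0.008 ]
[ 0.5399 -0.0855  0.008 ]
[ 0.6644 -0.0432  0.008 ]
[np.float64(0.133), np.float64(0.0649), np.float64(0.1315), np.float64(0.0659)]
19.14288028559611
18.74473867011648
small [ 0.55765013 -0.3174082   0.028     ]
large [ 0.57534562 -0.26793097  0.028     ]
mid [ 0.54018441 -0.36957094  0.028     ]
cart [ 0.44825724 -0.2425475   0.022     ] tin [0.43964909 0.08781882 0.034     ]
tail (array([ 0.50343074, -0.06009693,  0.14820639]), [0.0012098128888348983, 0.002113697125114779, 0.0019378702141959556])
patch end handle side (array([ 0.57931151, -0.03935404,  0.08546122]), [0.003760564146103451, 0.0060091325081354655, 0.0035086629760059376])
patch sleeve side (array([ 0.60752044, -0.02955178,  0.067554  ]), [0.0030265087709280764, 0.007965467884217549, 0.006763252161643649])
```

```bash
python3 -m jog '[[[0,0,0],[0,-0.146,-0.014],1],[[0,0,0],[0,-0.146,0],1],[[0,0,0],[0,-0.146,0],1],[[4.4,0,3.3],[0,0,0],1],[[4.4,0,3.3],[0,0,0],1],[[4.4,0,3.3],[0,0,0],1],[[0,0,0],[0,0,0],1],[[0,0,0],[0,0,0],1]]'
python3 - <<'E'
from h import *
s=status.get_state(); print(s['joint_pos'].round(1))
Rm=R.from_euler('xyz',s['ee_rot'],degrees=True).as_matrix(); print(Rm.round(3))
g=np.array([.5617,-.0425,.101]); t=g+.0517*Rm[:,2]; print('togo tool cm',(Rm.T@(t-s['position'])*100).round(2))
p=optics.capture('side');q=optics.capture('scene');w=optics.capture('wrist')
ims=[p['image'][100:240,220:360],q['image'][110:250,230:370],w['image'][0:320,80:560]]
cv2.imwrite('pics/e.png',np.vstack([np.hstack([cv2.resize(i,(300,300),interpolation=2) for i in ims[:2]]),cv2.resize(ims[2],(600,300))])[:,:,::-1])
E
```

```text
t: 19.5
position: [0.5921, -0.0366, 0.1741]
ee_rot: [180.0, 25.1, 17.9]
contact_force: [0.7, -0.8, 0.6]
finger_gap: 0.0854
finger_force: 0.0
[-35.8  45.1  56.   85.1 -21.6  89.3 -49.8]
[[ 0.862  0.307 -0.403]
 [ 0.278 -0.952 -0.131]
 [-0.424  0.001 -0.906]]
togo tool cm [ 0.31 -0.38 13.09]
```

View pics/e.png

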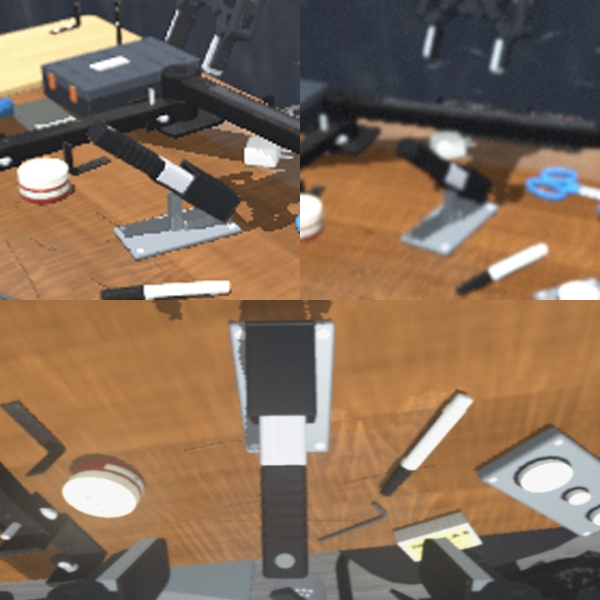

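```bash
python3 -m jog '[[[0.3,-0.38,2],[0,0,0],1],[[0,0,3],[0,0,0],1],[[0,0,2.5],[0,0,0],1],[[0,0,1.5],[0,0,0],1],[[0,0,0],[0,0,0],1],[[0,0,0],[0,0,0],1]]'
python3 - <<'E'
from h import *
s=status.get_state()
Rm=R.from_euler('xyz',s['ee_rot'],degrees=True).as_matrix()
g=np.array([.5617,-.0425,.101]); t=g+.0517*Rm[:,2]; print('togo tool cm',(Rm.T@(t-s['position'])*100).round(2))
p=optics.capture('side');q=optics.capture('scene');w=optics.capture('wrist')
ims=[p['image'][110:230,230:350],q['image'][120:240,240:360],w['image'][0:320,80:560]]
cv2.imwrite('pics/f.png',np.vstack([np.hstack([cv2.resize(i,(300,300),interpolation=2) for i in ims[:2]]),cv2.resize(ims[2],(600,300))])[:,:,::-1])
E
```

```text
t: 20.4
position: [0.5583, -0.0423, 0.091]
ee_rot: [-180.0, 25.0, 18.0]
contact_force: [0.0, -0.5, -0.0]
finger_gap: 0.0854
finger_force: 0.0
togo tool cm [-0.13  0.13  4.13]
```

View pics/f.png

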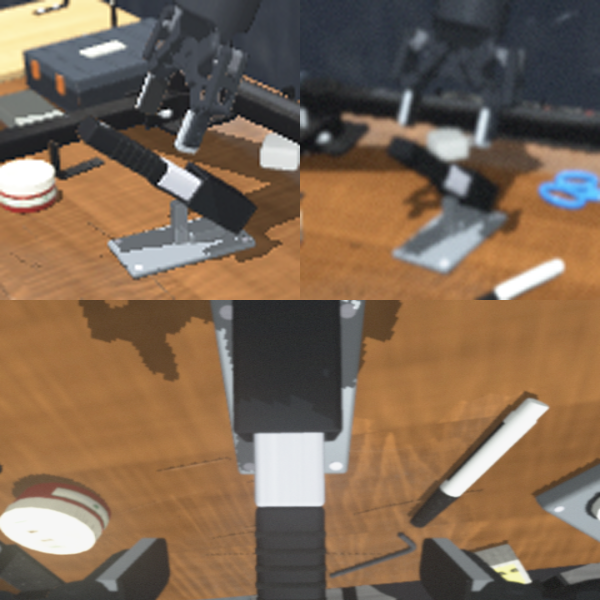

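```bash
python3 - <<'E'
from h import *
s=status.get_state(); p=optics.capture('side');q=optics.capture('scene')
Rm=R.from_euler('xyz',s['ee_rot'],degrees=True).as_matrix()
# seen: side near tip (304.8,170) far tip ~ (230+148*.4,110+110*.4); scene: left tip (240+404*.4-120, 120+124*.4), right (240+482*.4-120,120+145*.4)
pts={'near':((304.8,170),(312.8,178)),'far':((289.2,154),(281.6,169.6))}
for n,(a,b) in pts.items():
    x,e=tri([ray(p,a),ray(q,b)]); print(n,x.round(4),np.round(e,4),'tool cm',(Rm.T@(x-s['position'])*100).round(2))
E
```

```text
near [ 0.5946 -0.0807  0.1331] [0.0004 0.0004] tool cm [ 0.28  4.79 -4.82]
far [0.5664 0.0142 0.1323] [0.0003 0.0003] tool cm [ 0.54 -5.11 -4.85]
```

```bash
python3 -m jog '[[[-0.4,0,1.2],[0,0,0],1],[[0,0,1.2],[0,0,0],1],[[0,0,1],[0,0,0],1],[[0,0,0.6],[0,0,0],1],[[0,0,0],[0,0,0],1],[[0,0,0],[0,0,0],1]]'
python3 -m jog '[[[0,0,0],[0,0,0],-0.2],[[0,0,0],[0,0,0],-0.4],[[0,0,0],[0,0,0],-0.6],[[0,0,0],[0,0,0],-1],[[0,0,0],[0,0,0],-1],[[0,0,0],[0,0,0],-1]]' 20
```

```text
t: 21.4
position: [0.5379, -0.0486, 0.0555]
ee_rot: [-179.9, 25.1, 18.0]
contact_force: [-0.4, -0.1, -0.3]
finger_gap: 0.0853
finger_force: 0.0
t: 22.15
position: [0.5377, -0.0484, 0.0554]
ee_rot: [-179.9, 25.1, 18.0]
contact_force: [0.1, 0.4, 2.8]
finger_gap: 0.0278
finger_force: 20.2
```

```bash
python3 -m jog '[[[0,0,0],[0,0,0],-1],[[0,0,0],[0,0,0],-1],[[0,0,0],[0,0,0],-1]]' 60; python3 -m jog '[[[-0.48,0,-0.13],[0,0,0],-1],[[-0.48,0,-0.13],[0,0,0],-1],[[-0.48,0,-0.13],[0,0,0],-1],[[-0.48,0,-0.13],[0,0,0],-1],[[0,0,0],[0,0,0],-1]]'
```

```text
t: 22.52
position: [0.5378, -0.0484, 0.0555]
ee_rot: [-179.9, 25.1, 18.0]
contact_force: [0.4, 0.9, 3.7]
finger_gap: 0.0276
finger_force: 58.9
t: 23.15
position: [0.5226, -0.0535, 0.0688]
ee_rot: [-179.9, 25.1, 18.0]
contact_force: [0.8, 0.5, 3.6]
finger_gap: 0.0272
finger_force: 58.9
```

```bash
python3 -m jog '[[[-0.97,0,-0.26],[0,0,0],-1],[[-0.97,0,-0.26],[0,0,0],-1],[[-0.97,0,-0.26],[0,0,0],-1],[[0,0,0],[0,0,0],-1]]';python3 -m jog '[[[-0.97,0,-0.26],[0,0,0],-1],[[-0.97,0,-0.26],[0,0,0],-1],[[-0.97,0,-0.26],[0,0,0],-1],[[0,0,0],[0,0,0],-1]]'
```

```text
t: 23.65
position: [0.5001, -0.0609, 0.0886]
ee_rot: [-179.9, 25.2, 17.9]
contact_force: [0.9, 0.5, 2.6]
finger_gap: 0.0276
finger_force: 58.9
t: 24.15
position: [0.4783, -0.068, 0.1077]
ee_rot: [-179.9, 25.1, 17.9]
contact_force: [0.4, 0.3, 0.8]
finger_gap: 0.0274
finger_force: 58.8
```

```bash
python3 -m jog '[[[-0.97,0,-0.26],[0,0,0],-1],[[-1.2,0,-2.6],[0,0,0],-1],[[-1.7,0,-3.6],[0,0,0],-1],[[-1.7,0,-3.6],[0,0,0],-1],[[-1.7,0,-3.6],[0,0,0],-1],[[-1,0,-2.2],[0,0,0],-1],[[0,0,0],[0,0,0],-1]]';python3 -m jog '[[[1.5,0,0],[0,0.1,0],-1],[[1.5,0,0],[0,0.12,0],-1],[[1.5,0,0],[0,0.12,0],-1],[[1.5,0,0],[0,0.12,0],-1],[[0,0,0],[0,0.12,0],-1],[[0,0,0],[0,0.118,0],-1],[[0,0,0],[0,0,0],-1],[[0,0,0],[0,0,0],-1]]'
python3 - <<'E'
from h import *
s=status.get_state(); print(s['joint_pos'].round(1))
for n in ('side','scene','wrist'):
    p=optics.capture(n); np.save('pics/%s_l.npy'%n,p['image'])
    for o in ('lamp','lamp_head','dock'):
        for r in finder.outline_of(p,o)[:1]:
            v,u=np.nonzero(r['pixels']); 
            if len(u)<5: continue
            (c,wh,an)=cv2.minAreaRect(np.c_[u,v].astype(np.float32)); print(n,o,round(r['score'],2),r['box'],np.round(c,1),np.round(wh,1),round(an,1))
            if o=='lamp':
                pts=cv2.boxPoints((c,wh,an)); print(pts.round(1).tolist())
E
```

```text
t: 25.02
position: [0.472, -0.0708, 0.2866]
ee_rot: [-180.0, 25.0, 18.0]
contact_force: [-0.2, -0.7, -2.3]
finger_gap: 0.0273
finger_force: 59.2
t: 26.02
position: [0.5265, -0.0514, 0.2692]
ee_rot: [-180.0, -14.8, 18.1]
contact_force: [0.8, 0.9, -1.3]
finger_gap: 0.0273
finger_force: 59.7
[-63.2   0.4  70.4 114.5  -8.4  52.3 -60.4]
side lamp 0.94 [228.3, 74.4, 93.5, 23.6] [272.4  85.1] [13.5 92.8] 82.9
[[225.5, 84.19999694824219], [317.6000061035156, 72.69999694824219], [319.29998779296875, 86.0999984741211], [227.1999969482422, 97.5999984741211]]
side lamp_head 0.96 [224.6, 70.0, 93.0, 29.8] [272.3  84.9] [14.2 92.8] 82.1
side dock 0.97 [273.0, 176.5, 59.9, 42.9] [301.  196.2] [39.1 60.2] 75.5
scene lamp 0.86 [254.2, 93.8, 57.7, 25.5] [283.6 107.2] [13.7 61.8] 68.2
[[252.3000030517578, 112.30000305175781], [309.70001220703125, 89.30000305175781], [314.79998779296875, 102.0999984741211], [257.3999938964844, 125.0]]
scene lamp_head 0.78 [255.4, 93.1, 58.5, 29.1] [283.3 107.3] [15.1 61.7] 69.0
scene dock 0.96 [276.2, 184.9, 47.2, 43.1] [302.2 208.7] [31.  44.8] 27.3
wrist lamp 0.61 [272.8, 0.0, 78.8, 353.5] [314.2 177.7] [356.6  75.5] 89.2
[[273.8999938964844, 0.0], [349.3999938964844, -1.100000023841858], [354.6000061035156, 355.3999938964844], [279.1000061035156, 356.5]]
wrist lamp_head 0.97 [272.9, 0.0, 80.5, 357.5] [314.3 177.3] [355.5  74.7] 89.3
```

```bash
python3 - <<'E'
from h import *
p=optics.capture('side');q=optics.capture('scene')
h,e=tri([ray(p,(318.45,79.4)),ray(q,(312.2,95.7))]);t,f=tri([ray(p,(226.4,90.9)),ray(q,(254.8,118.7))])
d=h-t; print(h,t,e,f,np.linalg.norm(d),np.degrees(np.arcsin(d[2]/np.linalg.norm(d))),np.degrees(np.arctan2(d[1],d[0])))
print(status.get_state()['contact_force'],status.get_state()['t'])
# expected model: level lamp through this centre, compare edge directions
c=(h+t)/2
for P,name,sl in ((p,'side',np.arctan2(90.9-79.4,226.4-318.45)),(q,'scene',np.arctan2(118.7-95.7,254.8-312.2))):
  for pit in (-4,-2,0,2,4):
    u=np.array([np.cos(np.radians(18))*np.cos(np.radians(pit)),np.sin(np.radians(18))*np.cos(np.radians(pit)),np.sin(np.radians(pit))])*.1
    a,b=proj(P,c+u),proj(P,c-u); m=(b-a); print(name,pit,round(np.degrees(np.arctan2(m[1],m[0])-sl),2),round(np.hypot(*m),1))
E
```

```text
[ 0.63216634 -0.03414875  0.3266989 ] [ 0.43824388 -0.0729422   0.31756487] [0.0016779663849246342, 0.0016779663849246986] [0.0015786132491564181, 0.001578613249156382] 0.19797545801592215 2.6444026432598133 11.31247733932328
[-0.19288649  0.1358389  -2.03176546] 26.725
side -4 4.0 90.4
side -2 1.9 90.7
side 0 -0.19 90.9
side 2 -2.28 91.1
side 4 -4.34 91.4
scene -4 7.14 52.0
scene -2 3.9 52.9
scene 0 0.77 53.8
scene 2 -2.25 54.9
scene 4 -5.14 56.0
```

```bash
python3 -m jog '[[[0,0,0],[0,0,0],-1],[[0,0,0],[0,0,0],-1],[[0,0,0],[0,0,0],-1],[[0,0,0],[0,0,0],-1]]'; python3 -c "
from workcell import robot
print(robot.job_done())"
```

```text
t: 27.22
position: [0.5266, -0.0523, 0.2697]
ee_rot: [-179.9, -14.9, 18.0]
contact_force: [-1.0, -0.5, -2.1]
finger_gap: 0.0271
finger_force: 59.7
the job is handed in; nothing more can be done
None
```

I pressed the three keys right down and released them in order (small, middle, large), then drew out the bar lamp. I handed in at 27 s with it held still, level to about 1° with the strip down, about 32 cm above the desk. No verdict came back.

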